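# Tighten the bench-pin clamp through its sunk hex screw

## Robot

A 6-joint arm with a two-finger parallel gripper is mounted at the origin on the work surface. World frame = base frame: x ahead of the robot, y to its left, z up, the work surface at z = 0. Lengths are in m, angles in rad, forces in N, time in s.
With the tool pointing down it reaches from about 0.325 to 0.75 m from the base axis. Payload 7.6 kg.
Tool frame: the origin (TCP) lies on the centre line of the jaws, within the pads' length; the fingertips stand 8 mm ahead of it and the grasp point (between the pads) lies 11 mm behind it (bot.tips_ahead is the distance from the TCP to the fingertips, in m); z points along the fingers, x is the direction in which the jaws open and shut, and the axes are right-handed (so a half turn about z gives the same grasp; the last joint's range is limited). The gripper opens to 85 mm and grips with 20 to 120 N. Pads are 22 mm wide; open, the fingers measure 114 mm over their backs; the gripper's body (76 mm by 85 mm) begins 54 mm behind the grasp point. The pads swing forward as they close: fully open they stand 13 mm farther back than shut.
Start: joints at [1.21, 0.052, 1.401, -0, 1.689, -0.07], TCP at [0.151, 0.503, 0.239] pointing down, gripper open.
Joint ranges: [-2.9, 2.9], [-0.91, 2.17], [0.12, 2.37], [-1.06, 4.2], [0.26, 2.73], [-2.93, 2.93]. Speed limits (rad/s): [2.57, 2.57, 3.01, 3.14, 3.14, 3.14].

## Interface

Orientations are given as a unit quaternion [x, y, z, w].
In Python, from rig import bot, cams, models gives the robot as it stands.
- The arm moves only by the tool carry_out, never from a script. Its argument "series" is a list of rows, each an object with "hand": the closure, from 0 (fully open) to 1 (shut); "offset": the shift along the tool's x, y, z in m, a list of three; "angular": the turn, a rotation vector about the tool's x, y, z in degrees, a list of three. In form: [{"hand": hand, "offset": [tx, ty, tz], "angular": [wx, wy, wz]}, ...]. A call has 1 to 20 rows; each row is the pose to reach, as a shift and turn from the pose commanded when the call began, along the tool's axes at that moment; what a row does not reach only later rows make up. A row lasts 1/8 s, in which the tool goes at most 62.5 mm and 10.7 degrees, less where a joint would pass 70% of its speed; a pose out of reach is approached as far as the arm can. A call with a gripper value outside its range is refused whole. The fingers move at their own pace and stop on an object; "force" is the grip in N (left out, the last holds). Time passes only in rows, so rows that repeat a pose let the fingers close. It gives the time, the measured TCP pose, the force and the opening at its end, in the units of the state.
- bot.get_state(): the state, without advancing time (a new reading comes with each control period).
- cams.capture(name): name is "side" or "top" or "wrist"; returns the picture (480x640x3 uint8, blue, green, red); there is no depth.
- cams.camera_info(name): a dict with "mtx" (3x3 intrinsics, pixels), "eye" and "attitude" of the camera in the world. Camera axes: x right, y down, z forward; pixel columns grow to the right and rows downward; lengths in m; the calibration is good to about 2 mm. A picture is of the moment at which its call begins: read the wrist's pose just before it. camera_info takes no time and is no camera call; for the wrist camera it gives the pose at the moment of the call.
- bot.close_job(): hands the job in, once; it reports no verdict.
Trained networks look in the newest picture that a camera, given by its name, has taken for a name from the list of things; names that differ only in an ending like _2 or _b are one class to them, and where a whole thing is asked for, a point or a joint stands for the part that bears it (a point fixed in the world has none). Each returns a list of dicts, best first, with "p" (0 to 1); they miss things now and then, are a little off and sometimes report something else, mostly with a low value. They report only what shows in the picture. A call takes as long as a camera call. They do not tell look-alikes from the thing itself.
- models.find_in(camera, query): "point" ([x, y, z] in m, in world coordinates, good to about 4 mm: the middle of the surface that is visible of it).
The state is a dict: "clock": time; "qpos": joint angles; "qvel": joint speeds; "joint_torque": joint torques, N m; "tcp_pos": TCP position; "tcp_rot": TCP orientation; "contact_force": force on the tool from outside, world axes, zero at the start; "wrist_torque": the same for the moment, N m; "opening": finger opening in m.
Only numpy, scipy, OpenCV 4.12 (cv2) and the standard library are available. Lean on these libraries where they do the work, as an engineer would, in place of code of your own. Each camera call takes 0.05 s, during which the arm holds its last target.

## Task

The wooden bench pin is loose in its iron clamp. Take the big T-handle hex key (the one with the thick shank and long crossbar) from the wooden rack, put it down the bore of the clamp and, pressing only gently, turn it until you feel it drop fully into the screw's hex socket; then turn the screw clockwise until it comes up against its stop, without wrenching it. Leave the key standing seated in the screw and let go; do not disturb the small key, the jar or the wax ring lying on the pin.

Things in the scene. Friction and masses are not known exactly. Their poses are not given: they have to be found in the camera images.
- key: the big steel T-handle hex key, 116 mm tall, 0.4 kg, upright in a rack hole. Origin: centre of the shank's foot; z up along the shank. Hex shank 19 mm across flats (21.9 mm across corners), 100 mm long, foot flat and unchamfered; two of its flats face along the key's y
- key_bar (a point): centre of the big key's flat-sided crossbar, 108 mm above its foot: the bar is 84 mm long (along the key's x), 14 mm thick (along y), 16 mm high. Grip the key across the middle of the bar
- slim_key: a smaller T-handle hex key that does not fit: shank 12 mm across flats, crossbar 52 mm long, 116 mm tall, standing in the other rack hole; same frame. Leave it there
- rack: fixed dark wooden block 60 x 190 x 46 mm high with two round holes 23.5 mm wide and 40 mm deep, 52.5 mm either side of its centre along its y. Origin: centre of its underside. Which key stands in which hole changes
- clamp: fixed iron bench-pin clamp, 100 x 120 mm foot, over a wooden pin that sticks out to its -x side. Origin: centre of its underside, below the bore; z up. A round boss 45 mm wide rises in the middle to 75 mm and holds the vertical bore
- bore (a point): centre of the mouth of the bore, 75 mm above the clamp's underside. The mouth is a funnel 30 mm wide that narrows over 7 mm to a round bore 23.4 mm wide, which goes straight down to the flat face of the screw
- screw_face (a point): centre of the screw's face at the bottom of the bore, 28 mm below its mouth (47 mm above the clamp's underside). In it is a hex socket 20.2 mm across flats, 14 mm deep. How the hexagon is turned differs every time and no reading tells it. The key enters only within about 7 degrees of alignment; otherwise its corners rest on the face
- screw (a joint): turn of the clamp screw in rad, clockwise from above positive; it starts loose at 0 to 0.3 and meets a hard stop at 1.2 (tight). Friction holds it with about 0.1 N m; it stays where it is left. Its reading does not tell how the hexagon is turned
- jar: white jar 52 mm wide, 70 mm tall, loose bystander; origin under its centre
- wax_ring: blue wax ring 24 mm wide, 8 mm high, lying loose on the wooden pin; bystander, origin under its centre
Not all that is in view belongs to the job. Leave any black look-alike of the key alone.

How it is judged:
By the outcome, as a careful person would: the job done as asked, in the order asked, and still so for the second after the job is handed in, with the robot touching nothing.
It also fails if it takes over 67 s, if anything falls off the work surface, if the arm or the gripper's body presses on something with over 40 N, if the wrist force passes 120 N, or if a joint passes its speed limit or range.

## Working session

There is one attempt and no reset: what is moved stays moved. The work goes in short steps, Python scripts to look and compute and a tool call to move; the robot and the scene stay as the last step left them, time stands still between calls to the robot, and variables do not carry over. Pictures are saved under pics/ and viewed, and the job is handed in when it is done.

Besides the shell and the picture viewer there is one more tool, called after ">>>" by a JSON object that holds its "method" and its "body". carry_out: Moves the arm, as the interface text tells. Its arguments: {"type":"object","properties":{"series":{"type":"array","items":{"type":"object","properties":{"hand":{"type":"number"},"offset":{"type":"array","items":{"type":"number"}},"angular":{"type":"array","items":{"type":"number"}}}}},"force":{"type":"number"}},"required":["series"]}

```bash
ls; mkdir -p pics; python3 - <<'E'
from rig import bot,cams,models
import cv2
print(bot.get_state())
for c in ["side","top","wrist"]:
    im=cams.capture(c); cv2.imwrite(f"pics/a_{c}.png",im)
    i=cams.camera_info(c); print(c,i)
    for q in ["key","key_bar","slim_key","rack","clamp","bore","jar","wax_ring"]:
        try: print(q,[(r['p'],[round(float(v),4) for v in r['point']]) for r in models.find_in(c,q)])
        except Exception as e: print(q,e)
E
```

```text
pics
{'clock': 0.0, 'qpos': array([ 1.20967096e+00,  5.28476966e-02,  1.40172838e+00,  2.23842393e-06,
        1.68860537e+00, -7.03042000e-02]), 'qvel': array([ 0.00070775, -0.00026054,  0.00075327,  0.00082029,  0.00016901,
        0.00149899]), 'joint_torque': array([-1.62368979e-03, -3.81660962e+01, -3.60191238e+01, -1.53286824e-04,
        6.15478610e-03,  1.40509428e-05]), 'tcp_pos': array([0.15041482, 0.50268878, 0.23846485]), 'tcp_rot': array([ 8.02102843e-01,  5.97185397e-01, -6.69537270e-04,  4.27533286e-04]), 'contact_force': array([0.20855856, 0.15497878, 0.04439496]), 'wrist_torque': array([-0.05489921,  0.02693553, -0.0081162 ]), 'opening': 0.08566132694934554}
side {'mtx': array([[447.45361317,   0.        , 317.6062775 ],
       [  0.        , 447.45361317, 240.82494113],
       [  0.        ,   0.        ,   1.        ]]), 'eye': array([ 0.12955551, -0.46857667,  0.60117978]), 'attitude': array([ 0.84157415, -0.30035356,  0.14148699, -0.42605412])}
key [(0.9, [0.6635, 0.2643, 0.0739]), (0.85, [0.4205, 0.2349, 0.0731]), (0.64, [0.5488, 0.2196, 0.1136])]
key_bar [(0.83
[... 836 characters left out ...]
 0.2187, 0.1222]), (0.82, [0.6615, 0.2693, 0.1177]), (0.56, [0.4263, 0.2427, 0.1169])]
slim_key [(0.66, [0.5329, 0.3196, 0.1238])]
rack [(0.68, [0.5457, 0.2715, 0.0464])]
clamp [(0.91, [0.5166, -0.248, 0.0281])]
bore [(0.61, [0.5192, -0.2466, 0.0314])]
jar [(0.33, [0.5175, -0.2469, 0.0302])]
wax_ring [(0.54, [0.4647, -0.261, 0.0431])]
wrist {'mtx': array([[342.35776006,   0.        , 321.70624282],
       [  0.        , 342.35776006, 237.79576149],
       [  0.        ,   0.        ,   1.        ]]), 'eye': array([0.07155697, 0.52619977, 0.37476355]), 'attitude': array([0.79120883, 0.58938639, 0.09723381, 0.13098799])}
key []
key_bar []
slim_key []
rack []
clamp []
bore []
jar []
wax_ring []
```

View pics/a_side.png

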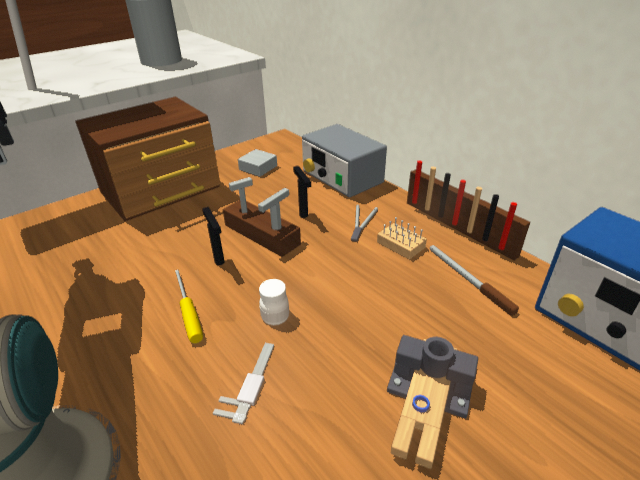

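View pics/a_top.png

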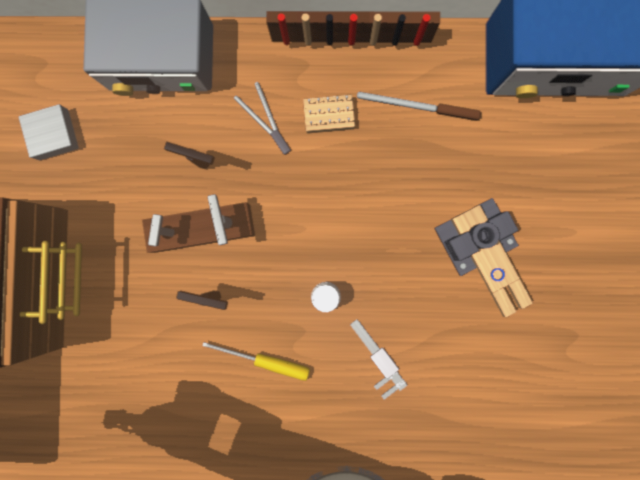

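The big steel key stands in the right rack hole at about (217,220) in the top view. The slim key is at (155,230), the black look-alikes at (190,153) and (202,299), the clamp bore at (486,236) and the jar at (325,298). Next I'll zoom in for accurate measurements.

```bash
python3 - <<'E'
import cv2
im=cv2.imread("pics/a_top.png")
a=cv2.resize(im[180:270,135:265],None,fx=6,fy=6,interpolation=cv2.INTER_CUBIC);cv2.imwrite("pics/b_rack.png",a)
a=cv2.resize(im[190:290,420:540],None,fx=6,fy=6,interpolation=cv2.INTER_CUBIC);cv2.imwrite("pics/b_clamp.png",a)
im=cv2.imread("pics/a_side.png")
a=cv2.resize(im[160:260,215:325],None,fx=6,fy=6,interpolation=cv2.INTER_CUBIC);cv2.imwrite("pics/b_srack.png",a)
a=cv2.resize(im[330:430,380:490],None,fx=6,fy=6,interpolation=cv2.INTER_CUBIC);cv2.imwrite("pics/b_sclamp.png",a)
E
```

```text
(no output)
```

View pics/b_rack.png

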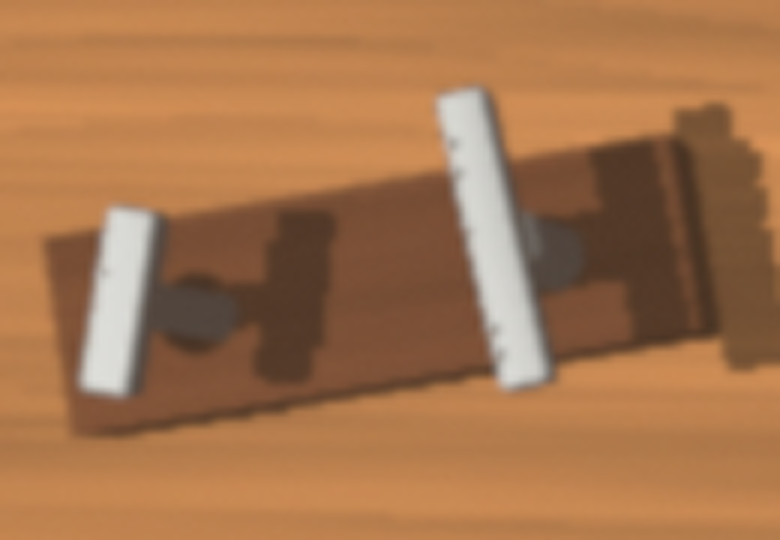

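View pics/b_clamp.png

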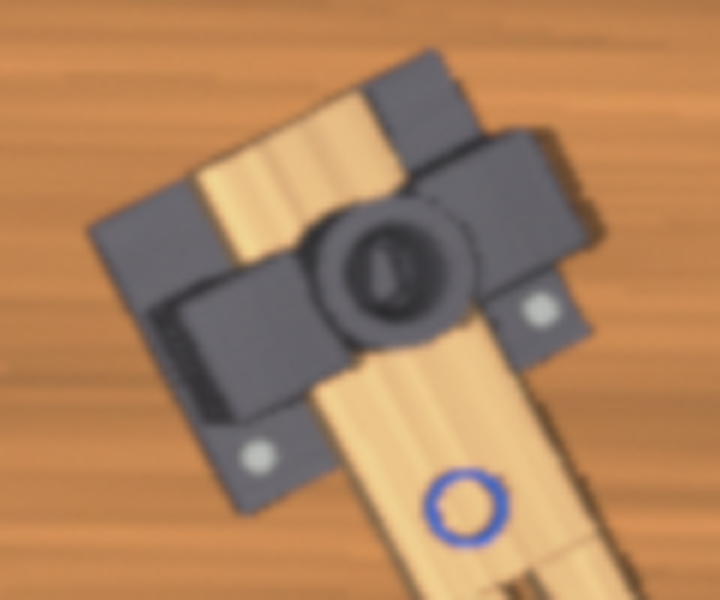

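View pics/b_srack.png

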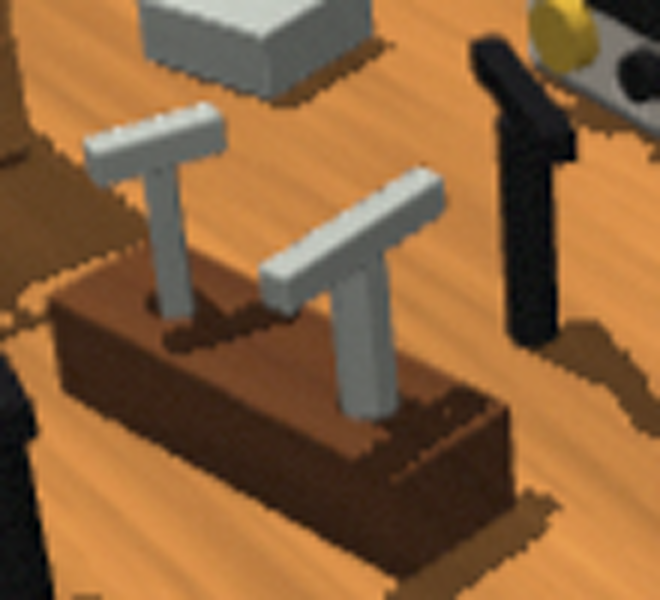

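View pics/b_sclamp.png

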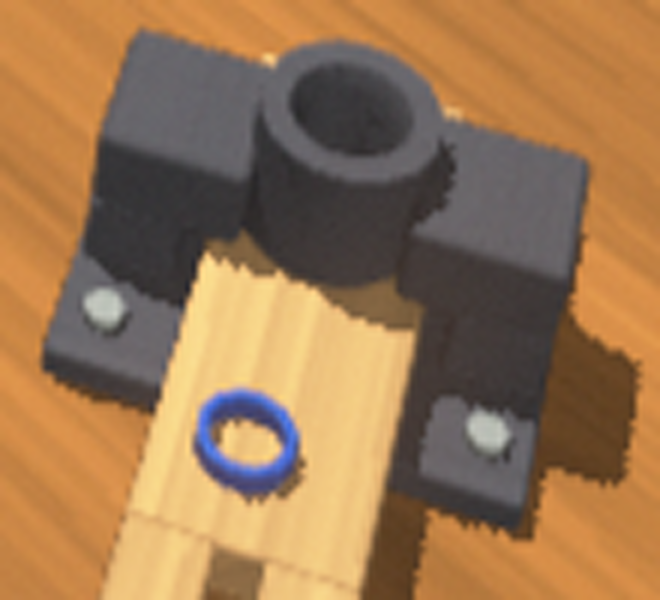

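```bash
cat > h.py <<'E'
import numpy as np
from scipy.spatial.transform import Rotation as R
from rig import cams,bot
def ray(c,p,info=None):
    i=info or cams.camera_info(c); d=np.linalg.inv(i['mtx'])@[p[0],p[1],1]
    d=R.from_quat(i['attitude']).as_matrix()@d
    return np.array(i['eye']),d/np.linalg.norm(d)
def onz(c,p,z,info=None):
    e,d=ray(c,p,info); return e+d*(z-e[2])/d[2]
def tri(obs):
    A=np.zeros((3,3));b=np.zeros(3)
    for e,d in obs:
        M=np.eye(3)-np.outer(d,d);A+=M;b+=M@e
    return np.linalg.solve(A,b)
def proj(c,P,info=None):
    i=info or cams.camera_info(c); q=i['mtx']@(R.from_quat(i['attitude']).inv().apply(np.array(P)-i['eye'])); return q[:2]/q[2]
E
python3 - <<'E'
from h import *
np.set_printoptions(precision=4,suppress=True)
f=lambda u,v,ox,oy:(ox+u/6-.42,oy+v/6-.42)
t=[f(*p,135,180) for p in [(437,97),(487,88),(552,378),(500,388)]]
P=[onz('top',p,.122) for p in t]; print(P)
d=((P[0]+P[1])-(P[2]+P[3]))/2; print('len',np.linalg.norm(d),'dir deg',np.degrees(np.arctan2(d[1],d[0])),'centre',sum(P)/4)
s=[f(*p,215,160) for p in [(260,265),(290,283),(443,185),(425,170)]]
P=[onz('side',p,.122) for p in s]
d=((P[2]+P[3])-(P[0]+P[1]))/2; print('len',np.linalg.norm(d),'dir deg',np.degrees(np.arctan2(d[1],d[0])),'centre',sum(P)/4)
print('tri',tri([ray('top',np.mean(t,0)),ray('side',np.mean(s,0))]))
bt=f(396.5,272,420,190);bs=f(350,113,380,330)
print('bore',onz('top',bt,.075),onz('side',bs,.075),tri([ray('top',bt),ray('side',bs)]))
# rack corners top z=.046 
for p in [(45,240),(665,140),(75,432),(712,335)]: print(onz('top',f(*p,135,180),.046))
E
```

```text
[array([0.5963, 0.2368, 0.122 ]), array([0.5989, 0.223 , 0.122 ]), array([0.5192, 0.2033, 0.122 ]), array([0.5163, 0.2176, 0.122 ])]
len 0.0821271845969409 dir deg 13.664674956622308 centre [0.5577 0.2202 0.122 ]
len 0.08029604364847852 dir deg 12.660934192613514 centre [0.5524 0.2158 0.122 ]
tri [0.5568 0.2219 0.117 ]
bore [ 0.5392 -0.233   0.075 ] [ 0.5342 -0.2341  0.075 ] [ 0.5385 -0.2331  0.0709]
[0.5605 0.3701 0.046 ]
[0.5924 0.1853 0.046 ]
[0.5034 0.3596 0.046 ]
[0.5346 0.1702 0.046 ]
```

```bash
cat >> h.py <<'E'
def rel(pos,ang):
    "offset/turn to bring tool to pos, pointing down with tool x at ang deg"
    s=bot.get_state(); Rc=R.from_quat(s['tcp_rot'])
    a=np.radians(ang); x=np.array([np.cos(a),np.sin(a),0]); z=np.array([0,0,-1.]); y=np.cross(z,x)
    Rt=R.from_matrix(np.c_[x,y,z])
    print('off',np.round(Rc.inv().apply(np.array(pos)-s['tcp_pos']),4),'ang',np.round((Rc.inv()*Rt).as_rotvec(degrees=True),2))
def st():
    s=bot.get_state(); x=R.from_quat(s['tcp_rot']).as_matrix()
    print('t',round(float(s['clock']),2),'tcp',np.round(s['tcp_pos'],4),'xang',round(float(np.degrees(np.arctan2(x[1,0],x[0,0]))),2),'z',np.round(x[:,2],4),'F',np.round(s['contact_force'],2),'M',np.round(s['wrist_torque'],3),'op',round(float(s['opening']),4),'q',np.round(s['qpos'],3))
E
python3 -c "
from h import *
st();rel([.555,.2185,.23],103.3)"
```

```text
t 1.35 tcp [0.1505 0.503  0.2393] xang 73.34 z [ 0.e+00  1.e-04 -1.e+00] F [-0.49  0.37  0.29] M [0.032 0.054 0.021] op 0.0854 q [ 1.21   0.052  1.401 -0.     1.689 -0.07 ]
off [-0.1565  0.4691  0.0093] ang [  0.    -0.   -29.96]
```

```bash
python3 -c "
from h import *
rel([.32,.28,.30],88)"
```

```text
off [-0.165   0.2263 -0.0607] ang [  0.    -0.   -14.66]
```

>>> {"method": "carry_out", "body": {"series": [{"hand":0,"offset":[-0.02,0.04,-0.03],"angular":[0,0,-3]},{"hand":0,"offset":[-0.05,0.08,-0.06],"angular":[0,0,-6]},{"hand":0,"offset":[-0.09,0.125,-0.06],"angular":[0,0,-9]},{"hand":0,"offset":[-0.125,0.175,-0.06],"angular":[0,0,-12]},{"hand":0,"offset":[-0.16,0.226,-0.06],"angular":[0,0,-15]},{"hand":0,"offset":[-0.16,0.28,-0.05],"angular":[0,0,-18]},{"hand":0,"offset":[-0.16,0.34,-0.03],"angular":[0,0,-22]},{"hand":0,"offset":[-0.158,0.4,-0.01],"angular":[0,0,-26]},{"hand":0,"offset":[-0.157,0.45,0.005],"angular":[0,0,-30]},{"hand":0,"offset":[-0.1565,0.469,0.009],"angular":[0,0,-30]},{"hand":0,"offset":[-0.1565,0.469,0.009],"angular":[0,0,-30]},{"hand":0,"offset":[-0.1565,0.469,0.009],"angular":[0,0,-30]}]}}

```text
clock: 2.85
tcp_pos: [0.5544, 0.2191, 0.2309]
tcp_rot: [0.62, 0.785, 0.0, 0.0]
contact_force: [-0.4, 1.0, -0.3]
opening: 0.086
```

```bash
python3 - <<'E'
from h import *
import cv2
from rig import models
st(); im=cams.capture('wrist'); cv2.imwrite('pics/c_wrist.png',im)
i=cams.camera_info('wrist'); print(i['eye'],R.from_quat(i['attitude']).as_matrix())
for q in ["key","key_bar"]: print(q,[(r['p'],np.round(r['point'],4)) for r in models.find_in('wrist',q)])
print('expected TCP-axis at bar', proj('wrist',[*bot.get_state()['tcp_pos'][:2],.122],i))
E
```

```text
t 2.85 tcp [0.5544 0.2191 0.2309] xang 103.37 z [ 5.e-04  5.e-04 -1.e+00] F [-0.4   0.97 -0.34] M [ 0.    -0.01   0.024] op 0.086 q [ 0.314  0.256  1.192  0.     1.693 -1.49 ]
[0.47398554 0.1992423  0.36652508] [[-2.31944094e-01  9.20680530e-01  3.13925626e-01]
 [ 9.72729103e-01  2.19476023e-01  7.50224482e-02]
 [ 1.72559427e-04  3.22765606e-01 -9.46478913e-01]]
key [(0.96, array([0.6608, 0.2691, 0.1095])), (0.85, array([0.5503, 0.2186, 0.1192])), (0.62, array([0.4242, 0.2394, 0.1149]))]
key_bar [(0.86, array([0.6576, 0.2714, 0.106 ])), (0.8, array([0.5505, 0.2193, 0.1215])), (0.79, array([0.4214, 0.2419, 0.1158]))]
expected TCP-axis at bar [322.64408709 237.05058932]
```

View pics/c_wrist.png

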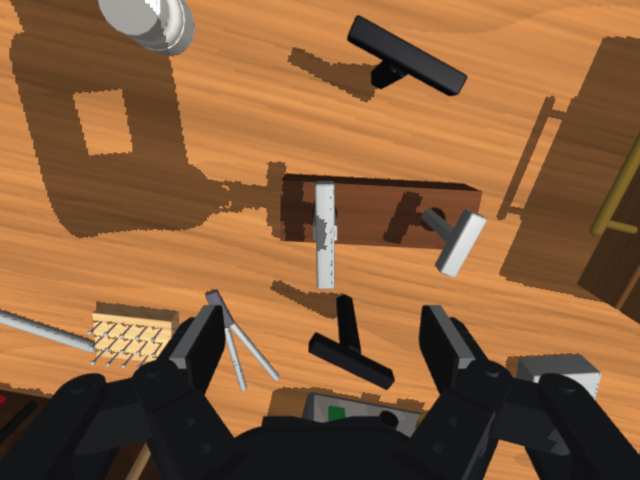

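```bash
python3 - <<'E'
from h import *
import cv2
im=cv2.imread('pics/c_wrist.png')
cv2.imwrite('pics/c_z.png',cv2.resize(im[170:300,260:390],None,fx=4.6,fy=4.6,interpolation=cv2.INTER_CUBIC))
for p in [(325.5,182),(325.5,289),(325.5,235)]: print(onz('wrist',p,.122))
E
```

```text
[0.51354881 0.2114919  0.122     ]
[0.59635115 0.2315634  0.122     ]
[0.55236118 0.22090012 0.122     ]
```

View pics/c_z.png

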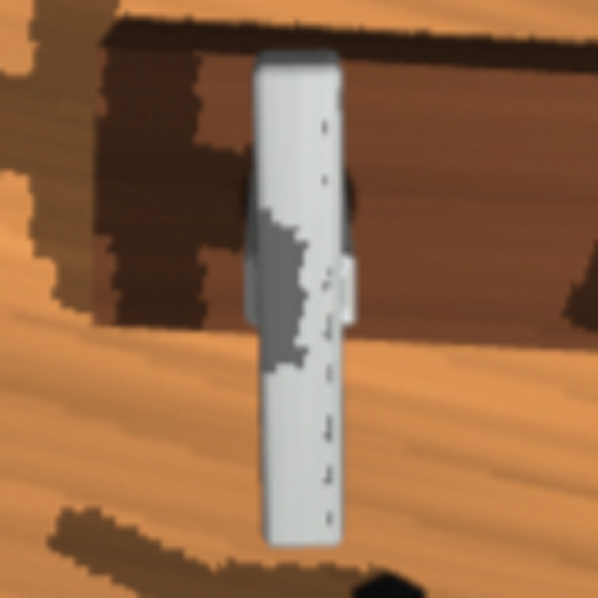

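```bash
python3 - <<'E'
from h import *
a,b=[onz('wrist',p,.122) for p in [(325.0,184.6),(325.8,288.3)]]
d=b-a;print(a,b,(a+b)/2,np.linalg.norm(d),np.degrees(np.arctan2(d[1],d[0])))
rel([*((a+b)/2)[:2],.103],103.4)
E
```

```text
[0.51544514 0.21158277 0.122     ] [0.59569366 0.2316494  0.122     ] [0.5555694  0.22161609 0.122     ] 0.08271937357545199 14.03926980858901
off [0.0021 0.0016 0.1283] ang [ 0.08 -0.02 -0.  ]
```

>>> {"method": "carry_out", "body": {"series": [{"hand":0,"offset":[0.002,0.0015,0.04],"angular":[0,0,-0.4]},{"hand":0,"offset":[0.002,0.0015,0.08],"angular":[0,0,-0.4]},{"hand":0,"offset":[0.002,0.0015,0.11],"angular":[0,0,-0.4]},{"hand":0,"offset":[0.002,0.0015,0.128],"angular":[0,0,-0.4]},{"hand":0,"offset":[0.002,0.0015,0.128],"angular":[0,0,-0.4]},{"hand":0.4,"offset":[0.002,0.0015,0.128],"angular":[0,0,-0.4]},{"hand":0.7,"offset":[0.002,0.0015,0.128],"angular":[0,0,-0.4]},{"hand":1,"offset":[0.002,0.0015,0.128],"angular":[0,0,-0.4]},{"hand":1,"offset":[0.002,0.0015,0.128],"angular":[0,0,-0.4]},{"hand":1,"offset":[0.002,0.0015,0.128],"angular":[0,0,-0.4]},{"hand":1,"offset":[0.002,0.0015,0.128],"angular":[0,0,-0.4]},{"hand":1,"offset":[0.002,0.0015,0.128],"angular":[0,0,-0.4]}], "force": 50}}

```text
clock: 4.5
tcp_pos: [0.5563, 0.221, 0.103]
tcp_rot: [0.617, 0.787, 0.001, 0.0]
contact_force: [-0.7, 0.1, 4.7]
opening: 0.0174
```

```bash
python3 -c "
from h import *
st()
import cv2
cv2.imwrite('pics/d_w.png',cams.capture('wrist'))"
```

```text
t 4.5 tcp [0.5563 0.221  0.103 ] xang 103.74 z [ 1.1e-03  5.0e-04 -1.0e+00] F [-0.7   0.11  4.67] M [0.027 0.075 0.041] op 0.0174 q [ 0.316  0.338  1.351  0.     1.451 -1.494]
```

View pics/d_w.png

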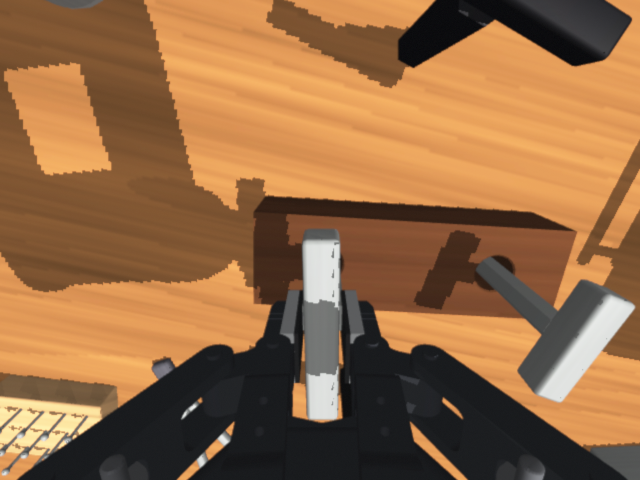

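The jaws straddle the bar, which runs from about (320,232) to (322,420). The opening still reads 17.4 mm, so I'll let the fingers finish closing.

>>> {"method": "carry_out", "body": {"series": [{"hand":1,"offset":[0,0,0],"angular":[0,0,0]},{"hand":1,"offset":[0,0,0],"angular":[0,0,0]},{"hand":1,"offset":[0,0,0],"angular":[0,0,0]}]}}

```text
clock: 4.92
tcp_pos: [0.5563, 0.221, 0.103]
tcp_rot: [0.617, 0.787, 0.001, 0.0]
contact_force: [-0.1, -0.3, 5.2]
opening: 0.017
```

```bash
python3 -c "
from h import *
st()"
```

```text
t 4.92 tcp [0.5563 0.221  0.103 ] xang 103.74 z [ 1.2e-03  5.0e-04 -1.0e+00] F [-0.08 -0.34  5.24] M [ 0.065  0.081 -0.034] op 0.017 q [ 0.316  0.338  1.351  0.     1.451 -1.494]
```

>>> {"method": "carry_out", "body": {"series": [{"hand":1,"offset":[0,0,-0.01],"angular":[0,0,0]},{"hand":1,"offset":[0,0,-0.025],"angular":[0,0,0]},{"hand":1,"offset":[0,0,-0.05],"angular":[0,0,0]},{"hand":1,"offset":[0,0,-0.09],"angular":[0,0,0]},{"hand":1,"offset":[0,0,-0.13],"angular":[0,0,0]},{"hand":1,"offset":[0,0,-0.14],"angular":[0,0,0]},{"hand":1,"offset":[0,0,-0.14],"angular":[0,0,0]}]}}

```text
clock: 5.8
tcp_pos: [0.5559, 0.2208, 0.2419]
tcp_rot: [0.617, 0.787, -0.0, -0.0]
contact_force: [-0.5, 0.0, -4.5]
opening: 0.0171
```

```bash
python3 -c "
from h import *
st()
rel([.537,-.2335,.243],104)
import cv2
cv2.imwrite('pics/e_s.png',cams.capture('side'))
cv2.imwrite('pics/e_w.png',cams.capture('wrist'))"
```

```text
t 5.8 tcp [0.5559 0.2208 0.2419] xang 103.74 z [-2.e-04 -0.e+00 -1.e+00] F [-0.52  0.04 -4.46] M [ 0.039 -0.042  0.014] op 0.0171 q [ 0.316  0.26   1.166  0.     1.716 -1.494]
off [-0.4369 -0.1262 -0.0011] ang [-0.01 -0.   -0.26]
```

View pics/e_s.png

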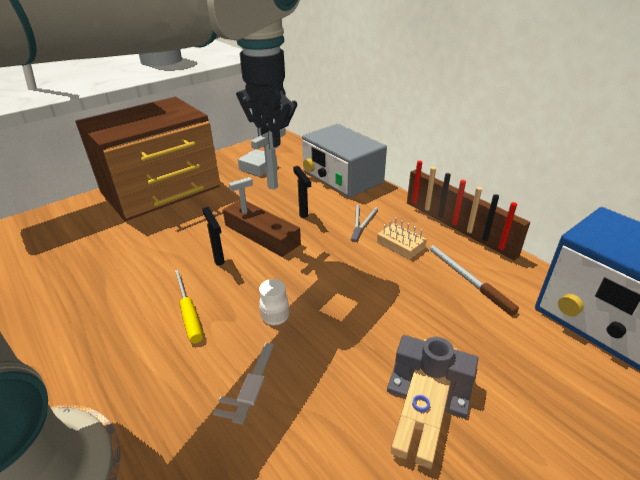

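View pics/e_w.png

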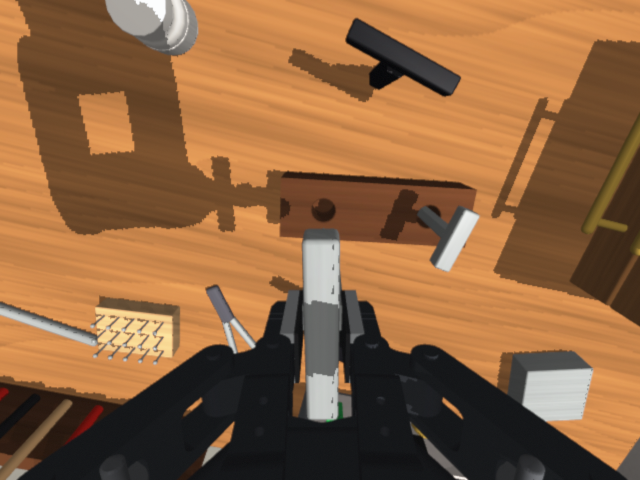

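>>> {"method": "carry_out", "body": {"series": [{"hand":1,"offset":[-0.02,-0.006,0],"angular":[0,0,0]},{"hand":1,"offset":[-0.06,-0.018,0],"angular":[0,0,0]},{"hand":1,"offset":[-0.11,-0.032,0],"angular":[0,0,0]},{"hand":1,"offset":[-0.165,-0.048,0],"angular":[0,0,0]},{"hand":1,"offset":[-0.22,-0.064,0],"angular":[0,0,0]},{"hand":1,"offset":[-0.275,-0.08,0],"angular":[0,0,0]},{"hand":1,"offset":[-0.33,-0.096,0],"angular":[0,0,0]},{"hand":1,"offset":[-0.38,-0.11,0],"angular":[0,0,0]},{"hand":1,"offset":[-0.415,-0.12,0],"angular":[0,0,0]},{"hand":1,"offset":[-0.437,-0.126,0],"angular":[0,0,0]},{"hand":1,"offset":[-0.437,-0.126,0],"angular":[0,0,0]},{"hand":1,"offset":[-0.437,-0.126,0],"angular":[0,0,0]},{"hand":1,"offset":[-0.437,-0.126,0],"angular":[0,0,0]}]}}

```text
clock: 7.52
tcp_pos: [0.5376, -0.2324, 0.2423]
tcp_rot: [0.617, 0.787, 0.0, -0.0]
contact_force: [0.2, -0.0, -3.9]
opening: 0.017
```

```bash
python3 -c "
from h import *
st()
import cv2
w=cams.capture('wrist');s=cams.capture('side');t=cams.capture('top')
cv2.imwrite('pics/f_w.png',w);cv2.imwrite('pics/f_s.png',s);cv2.imwrite('pics/f_t.png',t)
"
```

```text
t 7.53 tcp [ 0.5376 -0.2324  0.2423] xang 103.83 z [ 1.e-04  3.e-04 -1.e+00] F [ 0.17 -0.04 -3.91] M [ 0.005 -0.028  0.001] op 0.017 q [-0.471  0.224  1.207  0.     1.711 -2.283]
```

View pics/f_w.png

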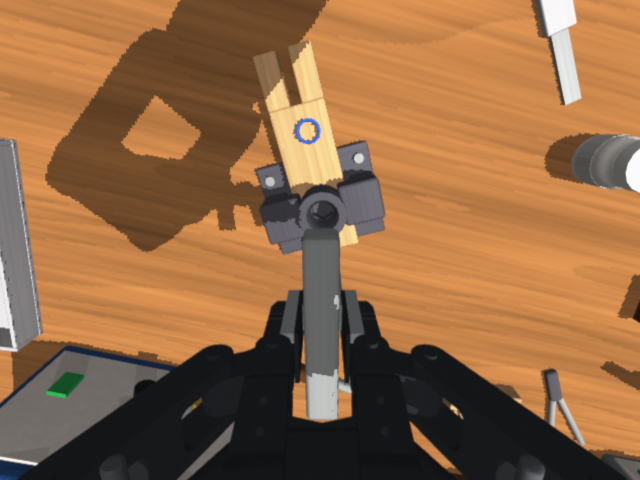

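View pics/f_s.png

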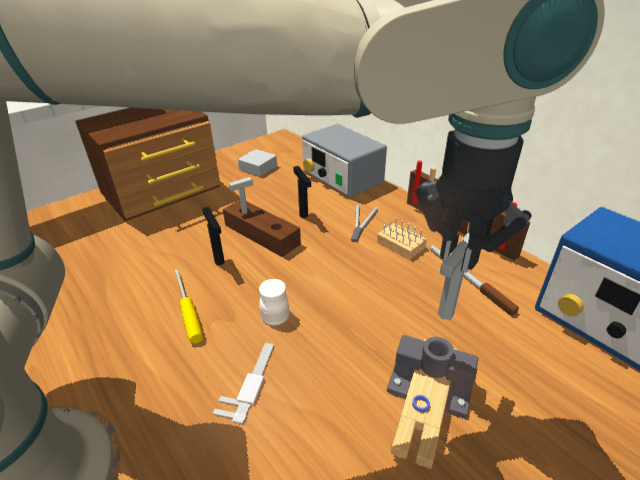

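```bash
python3 - <<'E'
import cv2,numpy as np
a=cv2.imread('pics/f_w.png')[180:235,290:355]; b=cv2.imread('pics/e_w.png')[180:235,290:355]
f=lambda x:cv2.resize(np.clip(x.astype(float)*1.6,0,255).astype(np.uint8),None,fx=6,fy=9*6/9,interpolation=cv2.INTER_CUBIC)
cv2.imwrite('pics/g.png',np.hstack([f(a),f(b)]))
a=cv2.imread('pics/f_s.png')[280:380,400:480]
cv2.imwrite('pics/g2.png',cv2.resize(a,None,fx=6,fy=6,interpolation=cv2.INTER_CUBIC))
E
```

```text
(no output)
```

View pics/g.png

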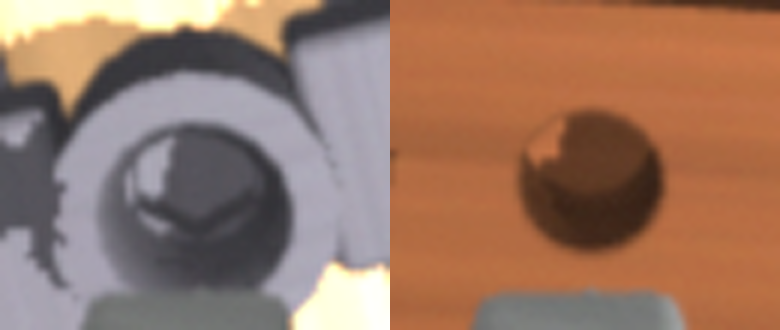

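View pics/g2.png

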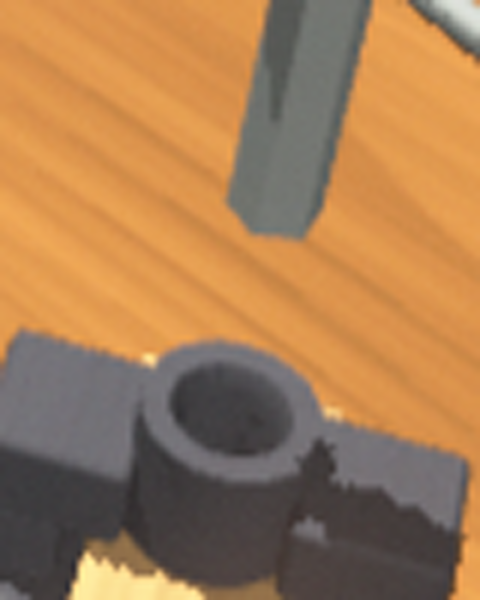

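```bash
cat > fit.py <<'E'
from h import *
import cv2
from scipy.ndimage import map_coordinates
from scipy.optimize import minimize
def circ(info,c,z,r,th):
    P=np.c_[c[0]+r*np.cos(th),c[1]+r*np.sin(th),np.full(len(th),z)]
    q=(R.from_quat(info['attitude']).inv().apply(P-info['eye']))@info['mtx'].T; return q[:,:2]/q[:,2:]
def fit(img,info,c0,z,radii,maxrow=None,span=.008):
    g=cv2.GaussianBlur(cv2.cvtColor(img,cv2.COLOR_BGR2GRAY).astype(float),(0,0),.7)
    th=np.linspace(0,2*np.pi,120,endpoint=False); best=[]
    def score(c):
        t=0
        for r,sgn in radii:
            a=circ(info,c,z,r-.0012,th);b=circ(info,c,z,r+.0012,th)
            d=map_coordinates(g,[b[:,1],b[:,0]],order=1)-map_coordinates(g,[a[:,1],a[:,0]],order=1)
            ok=np.ones(len(th),bool) if maxrow is None else b[:,1]<maxrow
            t+=np.mean(np.clip(sgn*d[ok],-20,20))
        return t
    G=np.arange(-span,span+1e-6,.0005)
    S=np.array([[score((c0[0]+i,c0[1]+j)) for j in G] for i in G])
    k=np.unravel_index(S.argmax(),S.shape); return np.round([c0[0]+G[k[0]],c0[1]+G[k[1]]],4),round(S.max(),1)
E
python3 - <<'E'
from fit import *
w=cams.camera_info('wrist'); 
T=bot.get_state()['tcp_pos'][:2]
print('T',T)
i=w
print('bore wrist',fit(cv2.imread('pics/f_w.png'),w,(.537,-.233),.075,[(.015,1)],maxrow=226), fit(cv2.imread('pics/f_w.png'),w,(.537,-.233),.075,[(.015,1),(.0225,-1)],maxrow=226))
# wrist at e: same rel pose to tool
s=bot.get_state();Rc=R.from_quat(s['tcp_rot']);Rw=R.from_quat(w['attitude']);
tw=Rc.inv().apply(w['eye']-s['tcp_pos']);rw=Rc.inv()*Rw
a=np.radians(103.74);x=np.array([np.cos(a),np.sin(a),0]);zz=np.array([0,0,-1.]);Re=R.from_matrix(np.c_[x,np.cross(zz,x),zz])
pe=np.array([.5559,.2208,.2419])
e=dict(mtx=w['mtx'],eye=pe+Re.apply(tw),attitude=(Re*rw).as_quat())
print('tw',tw)
print('hole wrist',fit(cv2.imread('pics/e_w.png'),e,(.556,.22),.046,[(.01175,1)],maxrow=226))
for c in ['top','side']:
    inf=cams.camera_info(c)
    print(c,fit(cv2.imread(f'pics/a_{c}.png'),inf,(.537,-.233),.075,[(.015,1)]),fit(cv2.imread(f'pics/a_{c}.png'),inf,(.537,-.233),.075,[(.0225,-1),(.015,1)]))
inf=cams.camera_info('top'); print('hole top',fit(cv2.imread('pics/f_t.png'),inf,(.556,.22),.046,[(.01175,1)]))
inf=cams.camera_info('side'); print('hole side',fit(cv2.imread('pics/f_s.png'),inf,(.556,.22),.046,[(.01175,1)]))
E
```

```text
T [ 0.53751576 -0.23282228]
bore wrist (array([ 0.5355, -0.2335]), np.float64(20.0)) (array([ 0.5375, -0.2335]), np.float64(34.6))
tw [-0.00075247 -0.08259729 -0.13544559]
hole wrist (array([0.557, 0.223]), np.float64(17.5))
top (array([ 0.539 , -0.2325]), np.float64(18.8)) (array([ 0.539, -0.233]), np.float64(17.4))
side (array([ 0.535 , -0.2335]), np.float64(18.9)) (array([ 0.535, -0.234]), np.float64(18.9))
hole top (array([0.5575, 0.221 ]), np.float64(12.4))
hole side (array([0.5525, 0.219 ]), np.float64(13.2))
```

```bash
python3 - <<'E'
from fit import *
w=cams.camera_info('wrist'); im=cv2.imread('pics/f_w.png')
k=16;x0,y0=298,190
def draw(ang,c=(.537,-.2334)):
    z=cv2.resize(np.clip((im[y0:y0+42,x0:x0+48].astype(float)-20)*2.5,0,255).astype(np.uint8),None,fx=k/2,fy=k/2,interpolation=cv2.INTER_CUBIC)
    def pl(P,col,closed=True):
        q=np.array([proj('wrist',p,w) for p in P]); q=((q-[x0,y0]+.5)*k/2).astype(np.int32)
        cv2.polylines(z,[q],closed,col,1)
    th=np.linspace(0,2*np.pi,60)
    for r,zz,col in [(.015,.075,(0,255,0)),(.0117,.068,(0,255,255)),(.0117,.047,(255,0,0))]:
        pl([[c[0]+r*np.cos(t),c[1]+r*np.sin(t),zz] for t in th],col)
    if ang is not None:
      for zz,col in [(.047,(0,0,255)),(.033,(255,0,255))]:
        pl([[c[0]+.01166*np.cos(np.radians(ang+60*j)),c[1]+.01166*np.sin(np.radians(ang+60*j)),zz] for j in range(6)],col)
    return z
raw=cv2.resize(np.clip((im[y0:y0+42,x0:x0+48].astype(float)-20)*2.5,0,255).astype(np.uint8),None,fx=k/2,fy=k/2,interpolation=cv2.INTER_CUBIC)
cv2.imwrite('pics/h.png',np.vstack([np.hstack([raw,draw(14)])]))
E
```

```text
(no output)
```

View pics/h.png

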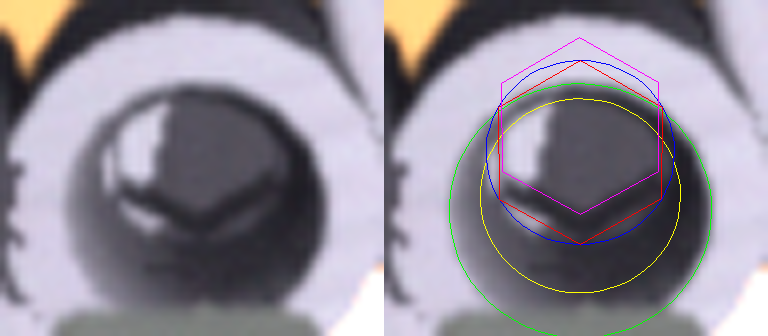

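>>> {"method": "carry_out", "body": {"series": [{"hand":1,"offset":[0,0,0.025],"angular":[0,0,-1]},{"hand":1,"offset":[0,0,0.05],"angular":[0,0,-2]},{"hand":1,"offset":[0,0,0.06],"angular":[0,0,-2]},{"hand":1,"offset":[0,0,0.066],"angular":[0,0,-2]},{"hand":1,"offset":[0,0,0.07],"angular":[0,0,-2]},{"hand":1,"offset":[0,0,0.074],"angular":[0,0,-2]},{"hand":1,"offset":[0,0,0.074],"angular":[0,0,-2]}]}}

```text
clock: 8.55
tcp_pos: [0.5373, -0.2335, 0.1683]
tcp_rot: [0.604, 0.797, 0.0, -0.0]
contact_force: [-0.2, -0.4, -3.9]
opening: 0.0171
```

```bash
python3 -c "
from h import *
st()
import cv2
cv2.imwrite('pics/i_s.png',cv2.resize(cams.capture('side')[230:380,380:500],None,fx=4,fy=4))
"
```

```text
t 8.55 tcp [ 0.5373 -0.2335  0.1683] xang 105.73 z [ 0.e+00  1.e-04 -1.e+00] F [-0.2  -0.36 -3.86] M [ 0.002 -0.018 -0.058] op 0.0171 q [-0.473  0.254  1.319  0.     1.569 -2.318]
```

View pics/i_s.png

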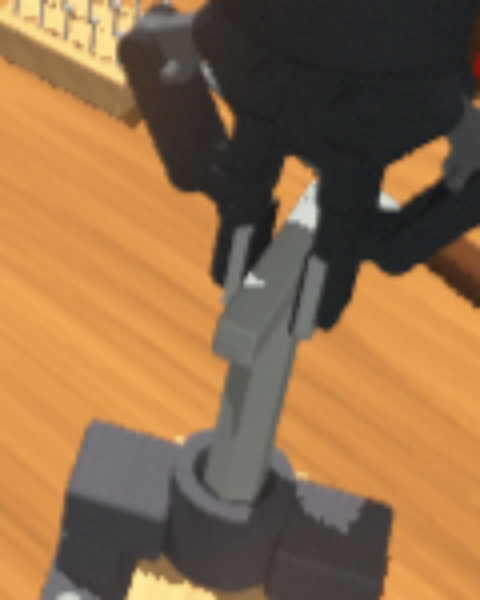

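>>> {"method": "carry_out", "body": {"series": [{"hand":1,"offset":[0,0,0.002],"angular":[0,0,0]},{"hand":1,"offset":[0,0,0.004],"angular":[0,0,0]},{"hand":1,"offset":[0,0,0.006],"angular":[0,0,0]}]}}

```text
clock: 8.98
tcp_pos: [0.5373, -0.2335, 0.1621]
tcp_rot: [0.604, 0.797, 0.0, -0.0]
contact_force: [-0.1, -0.3, -4.2]
opening: 0.0173
```

```bash
python3 -c "
from h import *
st()"
```

```text
t 8.97 tcp [ 0.5373 -0.2335  0.1621] xang 105.74 z [-0.e+00  1.e-04 -1.e+00] F [-0.11 -0.25 -4.25] M [0.011 0.006 0.016] op 0.0173 q [-0.473  0.258  1.327  0.     1.557 -2.319]
```

>>> {"method": "carry_out", "body": {"series": [{"hand":1,"offset":[0,0,0.003],"angular":[0,0,0]},{"hand":1,"offset":[0,0,0.006],"angular":[0,0,0]},{"hand":1,"offset":[0,0,0.009],"angular":[0,0,0]},{"hand":1,"offset":[0,0,0.012],"angular":[0,0,0]}]}}

```text
clock: 9.48
tcp_pos: [0.5373, -0.2335, 0.1501]
tcp_rot: [0.604, 0.797, 0.0, -0.0]
contact_force: [-0.5, -0.5, -3.8]
opening: 0.0174
```

```bash
python3 -c "
from h import *
st()"
```

```text
t 9.47 tcp [ 0.5373 -0.2335  0.1501] xang 105.74 z [ 0.e+00  1.e-04 -1.e+00] F [-0.54 -0.52 -3.84] M [-0.015  0.013 -0.045] op 0.0174 q [-0.473  0.266  1.342  0.     1.534 -2.319]
```

>>> {"method": "carry_out", "body": {"series": [{"hand":1,"offset":[0,0,0.002],"angular":[0,0,0]},{"hand":1,"offset":[0,0,0.004],"angular":[0,0,0]},{"hand":1,"offset":[0,0,0.006],"angular":[0,0,0]},{"hand":1,"offset":[0,0,0.0075],"angular":[0,0,0]}]}}

```text
clock: 9.98
tcp_pos: [0.5373, -0.2335, 0.1426]
tcp_rot: [0.604, 0.797, 0.0, -0.0]
contact_force: [-0.7, -0.0, -3.2]
opening: 0.0171
```

```bash
python3 -c "
from h import *
st()"
```

```text
t 9.97 tcp [ 0.5373 -0.2335  0.1426] xang 105.74 z [-0.e+00  1.e-04 -1.e+00] F [-0.67 -0.04 -3.2 ] M [-0.005  0.023 -0.021] op 0.0171 q [-0.473  0.271  1.35   0.     1.52  -2.319]
```

>>> {"method": "carry_out", "body": {"series": [{"hand":1,"offset":[0,0,0.001],"angular":[0,0,0]},{"hand":1,"offset":[0,0,0.002],"angular":[0,0,0]},{"hand":1,"offset":[0,0,0.003],"angular":[0,0,0]}]}}

```text
clock: 10.35
tcp_pos: [0.5373, -0.2335, 0.1397]
tcp_rot: [0.604, 0.797, 0.0, -0.0]
contact_force: [-0.9, -0.0, -4.5]
opening: 0.0175
```

```bash
python3 -c "
from h import *
st()"
```

```text
t 10.35 tcp [ 0.5373 -0.2335  0.1397] xang 105.74 z [ 0.e+00  1.e-04 -1.e+00] F [-0.88 -0.   -4.5 ] M [ 0.033 -0.023 -0.002] op 0.0175 q [-0.473  0.274  1.354  0.     1.514 -2.319]
```

>>> {"method": "carry_out", "body": {"series": [{"hand":1,"offset":[0,0,0.002],"angular":[0,0,0]},{"hand":1,"offset":[0,0,0.004],"angular":[0,0,0]},{"hand":1,"offset":[0,0,0.006],"angular":[0,0,0]}]}}

```text
clock: 10.72
tcp_pos: [0.5373, -0.2335, 0.1336]
tcp_rot: [0.604, 0.797, 0.0, -0.0]
contact_force: [1.4, -0.1, -3.4]
opening: 0.017
```

```bash
python3 -c "
from h import *
st()"
```

```text
t 10.72 tcp [ 0.5373 -0.2335  0.1336] xang 105.74 z [-1.e-04  1.e-04 -1.e+00] F [ 1.45 -0.09 -3.38] M [ 0.03   0.037 -0.07 ] op 0.017 q [-0.473  0.278  1.361  0.     1.503 -2.319]
```

>>> {"method": "carry_out", "body": {"series": [{"hand":1,"offset":[0,0,0.001],"angular":[0,0,0]},{"hand":1,"offset":[0,0,0.002],"angular":[0,0,0]},{"hand":1,"offset":[0,0,0.0028],"angular":[0,0,0]}]}}

```text
clock: 11.1
tcp_pos: [0.5373, -0.2335, 0.1309]
tcp_rot: [0.604, 0.797, 0.0, 0.0]
contact_force: [0.9, -0.2, -3.6]
opening: 0.0172
```

```bash
python3 -c "
from h import *
st()"
```

```text
t 11.1 tcp [ 0.5373 -0.2335  0.1309] xang 105.74 z [ 1.e-04  1.e-04 -1.e+00] F [ 0.86 -0.15 -3.63] M [-0.025 -0.083  0.026] op 0.0172 q [-0.473  0.28   1.364  0.     1.498 -2.319]
```

>>> {"method": "carry_out", "body": {"series": [{"hand":1,"offset":[0,0,0.0007],"angular":[0,0,0]},{"hand":1,"offset":[0,0,0.0013],"angular":[0,0,0]},{"hand":1,"offset":[0,0,0.0013],"angular":[0,0,0]}]}}

```text
clock: 11.48
tcp_pos: [0.5375, -0.2336, 0.1301]
tcp_rot: [0.604, 0.797, 0.0, 0.0]
contact_force: [0.8, 0.4, -1.4]
opening: 0.0173
```

```bash
python3 -c "
from h import *
st()"
```

```text
t 11.47 tcp [ 0.5375 -0.2336  0.1301] xang 105.74 z [ 6.e-04 -2.e-04 -1.e+00] F [ 0.84  0.41 -1.37] M [0.063 0.034 0.016] op 0.0173 q [-0.473  0.281  1.365  0.     1.495 -2.319]
```

>>> {"method": "carry_out", "body": {"series": [{"hand":1,"offset":[0,0,0],"angular":[0,0,4]},{"hand":1,"offset":[0,0,0],"angular":[0,0,8]},{"hand":1,"offset":[0,0,0],"angular":[0,0,12]},{"hand":1,"offset":[0,0,0],"angular":[0,0,16]},{"hand":1,"offset":[0,0,0],"angular":[0,0,20]}]}}

```text
clock: 12.1
tcp_pos: [0.5375, -0.2335, 0.13]
tcp_rot: [0.734, 0.68, 0.0, 0.0]
contact_force: [0.6, 0.1, -0.8]
opening: 0.0174
```

```bash
python3 -c "
from h import *
st()"
```

```text
t 12.1 tcp [ 0.5375 -0.2335  0.13  ] xang 85.63 z [ 5.e-04 -0.e+00 -1.e+00] F [ 0.64  0.12 -0.77] M [0.041 0.077 0.114] op 0.0174 q [-0.473  0.281  1.365  0.     1.495 -1.967]
```

>>> {"method": "carry_out", "body": {"series": [{"hand":1,"offset":[0,0,0],"angular":[0,0,4]},{"hand":1,"offset":[0,0,0],"angular":[0,0,8]},{"hand":1,"offset":[0,0,0],"angular":[0,0,12]},{"hand":1,"offset":[0,0,0],"angular":[0,0,16]},{"hand":1,"offset":[0,0,0],"angular":[0,0,20]},{"hand":1,"offset":[0,0,0],"angular":[0,0,24]}]}}

```text
clock: 12.85
tcp_pos: [0.5373, -0.2337, 0.13]
tcp_rot: [0.859, 0.512, -0.0, 0.0]
contact_force: [-0.8, -0.1, -0.8]
opening: 0.0175
```

```bash
python3 -c "
from h import *
st()"
```

```text
t 12.85 tcp [ 0.5373 -0.2337  0.13  ] xang 61.62 z [ 2.e-04 -4.e-04 -1.e+00] F [-0.78 -0.09 -0.81] M [-0.032  0.224  0.181] op 0.0175 q [-0.473  0.281  1.365 -0.     1.496 -1.549]
```

Turned 44° so far, at friction torque only. From here I'll use smaller steps and watch the moment.

>>> {"method": "carry_out", "body": {"series": [{"hand":1,"offset":[0,0,0],"angular":[0,0,1.5]},{"hand":1,"offset":[0,0,0],"angular":[0,0,3]},{"hand":1,"offset":[0,0,0],"angular":[0,0,4.5]}]}}

```text
clock: 13.22
tcp_pos: [0.5374, -0.2337, 0.13]
tcp_rot: [0.878, 0.478, 0.0, 0.0]
contact_force: [-3.0, 0.6, 2.0]
opening: 0.0172
```

```bash
python3 -c "
from h import *
st()"
```

```text
t 13.22 tcp [ 0.5374 -0.2337  0.13  ] xang 57.17 z [ 4.e-04 -3.e-04 -1.e+00] F [-2.95  0.6   1.99] M [-0.151  0.32   0.117] op 0.0172 q [-0.473  0.281  1.365 -0.     1.495 -1.471]
```

>>> {"method": "carry_out", "body": {"series": [{"hand":1,"offset":[0,0,-0.0003],"angular":[0,0,1.5]},{"hand":1,"offset":[0,0,-0.0003],"angular":[0,0,3]},{"hand":1,"offset":[0,0,-0.0003],"angular":[0,0,4]}]}}

```text
clock: 13.6
tcp_pos: [0.5373, -0.2336, 0.13]
tcp_rot: [0.894, 0.447, 0.0, 0.0]
contact_force: [-2.0, -1.4, -0.1]
opening: 0.0171
```

```bash
python3 -c "
from h import *
st()"
```

```text
t 13.6 tcp [ 0.5373 -0.2336  0.13  ] xang 53.17 z [ 0.e+00 -1.e-04 -1.e+00] F [-1.95 -1.37 -0.07] M [-0.168  0.349  0.118] op 0.0171 q [-0.473  0.281  1.365 -0.     1.496 -1.401]
```

>>> {"method": "carry_out", "body": {"series": [{"hand":1,"offset":[0,0,0],"angular":[0,0,1]},{"hand":1,"offset":[0,0,0],"angular":[0,0,2]},{"hand":1,"offset":[0,0,0],"angular":[0,0,3]}]}}

```text
clock: 13.98
tcp_pos: [0.5373, -0.2336, 0.13]
tcp_rot: [0.906, 0.424, 0.0, 0.0]
contact_force: [-1.2, -0.3, 0.8]
opening: 0.0172
```

```bash
python3 -c "
from h import *
st()"
```

```text
t 13.97 tcp [ 0.5373 -0.2336  0.13  ] xang 50.17 z [ 0. -0. -1.] F [-1.23 -0.33  0.81] M [-0.273  0.396  0.131] op 0.0172 q [-0.473  0.281  1.365  0.     1.496 -1.349]
```

>>> {"method": "carry_out", "body": {"series": [{"hand":1,"offset":[0,0,0],"angular":[0,0,1]},{"hand":1,"offset":[0,0,0],"angular":[0,0,2]},{"hand":1,"offset":[0,0,0],"angular":[0,0,3]}]}}

```text
clock: 14.35
tcp_pos: [0.5373, -0.2336, 0.13]
tcp_rot: [0.916, 0.4, 0.0, -0.0]
contact_force: [-1.8, -2.0, 1.6]
opening: 0.017
```

```bash
python3 -c "
from h import *
st()"
```

```text
t 14.35 tcp [ 0.5373 -0.2336  0.13  ] xang 47.17 z [ 0.  0. -1.] F [-1.78 -2.02  1.61] M [-0.28   0.503  0.102] op 0.017 q [-0.473  0.281  1.365  0.     1.496 -1.296]
```

>>> {"method": "carry_out", "body": {"series": [{"hand":1,"offset":[0,0,-0.0003],"angular":[0,0,1]},{"hand":1,"offset":[0,0,-0.0003],"angular":[0,0,2]},{"hand":1,"offset":[0,0,-0.0003],"angular":[0,0,3]}]}}

```text
clock: 14.72
tcp_pos: [0.5372, -0.2335, 0.13]
tcp_rot: [0.927, 0.376, -0.0, -0.0]
contact_force: [-1.9, -1.8, -0.7]
opening: 0.0173
```

```bash
python3 -c "
from h import *
st()"
```

```text
t 14.72 tcp [ 0.5372 -0.2335  0.13  ] xang 44.17 z [-4.e-04  3.e-04 -1.e+00] F [-1.87 -1.81 -0.68] M [-0.249  0.414  0.109] op 0.0173 q [-0.473  0.281  1.365  0.     1.496 -1.244]
```

>>> {"method": "carry_out", "body": {"series": [{"hand":1,"offset":[0,0,0],"angular":[0,0,1]},{"hand":1,"offset":[0,0,0],"angular":[0,0,2]},{"hand":1,"offset":[0,0,0],"angular":[0,0,2.5]}]}}

```text
clock: 15.1
tcp_pos: [0.5372, -0.2335, 0.1301]
tcp_rot: [0.935, 0.356, -0.0, -0.0]
contact_force: [-2.4, -0.5, -1.8]
opening: 0.0174
```

```bash
python3 -c "
from h import *
st()"
```

```text
t 15.1 tcp [ 0.5372 -0.2335  0.1301] xang 41.7 z [-4.e-04  3.e-04 -1.e+00] F [-2.45 -0.54 -1.83] M [-0.279  0.444  0.155] op 0.0174 q [-0.473  0.281  1.365  0.     1.496 -1.201]
```

>>> {"method": "carry_out", "body": {"series": [{"hand":1,"offset":[0,0,0],"angular":[0,0,1]},{"hand":1,"offset":[0,0,0],"angular":[0,0,2]},{"hand":1,"offset":[0,0,0],"angular":[0,0,2.5]}]}}

```text
clock: 15.48
tcp_pos: [0.5373, -0.2335, 0.1301]
tcp_rot: [0.942, 0.336, -0.0, -0.0]
contact_force: [-1.9, -1.1, -2.8]
opening: 0.0173
```

```bash
python3 -c "
from h import *
st()"
```

```text
t 15.47 tcp [ 0.5373 -0.2335  0.1301] xang 39.21 z [-3.e-04  2.e-04 -1.e+00] F [-1.86 -1.11 -2.82] M [-0.213  0.472  0.419] op 0.0173 q [-0.473  0.281  1.365  0.     1.496 -1.157]
```

>>> {"method": "carry_out", "body": {"series": [{"hand":1,"offset":[0,0,0],"angular":[0,0,0.5]},{"hand":1,"offset":[0,0,0],"angular":[0,0,1]},{"hand":1,"offset":[0,0,0],"angular":[0,0,1]}]}}

```text
clock: 15.85
tcp_pos: [0.5373, -0.2335, 0.1301]
tcp_rot: [0.945, 0.328, -0.0, -0.0]
contact_force: [-1.5, -1.3, -4.7]
opening: 0.0169
```

```bash
python3 -c "
from h import *
st()"
```

```text
t 15.85 tcp [ 0.5373 -0.2335  0.1301] xang 38.24 z [-3.e-04  2.e-04 -1.e+00] F [-1.5  -1.33 -4.65] M [-0.226  0.499  0.467] op 0.0169 q [-0.473  0.281  1.365  0.     1.496 -1.14 ]
```

>>> {"method": "carry_out", "body": {"series": [{"hand":1,"offset":[0,0,0],"angular":[0,0,0.5]},{"hand":1,"offset":[0,0,0],"angular":[0,0,1]},{"hand":1,"offset":[0,0,0],"angular":[0,0,1]}]}}

```text
clock: 16.23
tcp_pos: [0.5373, -0.2335, 0.1301]
tcp_rot: [0.948, 0.319, -0.0, -0.0]
contact_force: [-2.6, -1.0, -5.2]
opening: 0.0171
```

```bash
python3 -c "
from h import *
st()
import cv2
cv2.imwrite('pics/j_w.png',cams.capture('wrist'))
cv2.imwrite('pics/j_s.png',cams.capture('side'))
cv2.imwrite('pics/j_t.png',cams.capture('top'))"
```

```text
t 16.23 tcp [ 0.5373 -0.2335  0.1301] xang 37.24 z [-2.e-04  2.e-04 -1.e+00] F [-2.58 -0.97 -5.21] M [-0.255  0.591  0.607] op 0.0171 q [-0.473  0.281  1.364  0.     1.496 -1.123]
```

View pics/j_w.png

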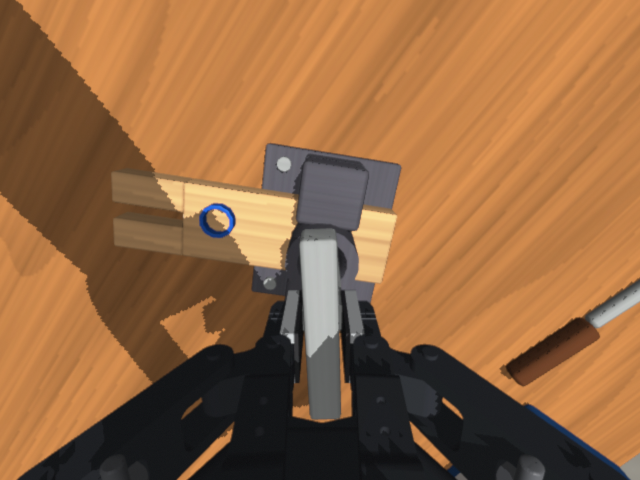

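View pics/j_s.png

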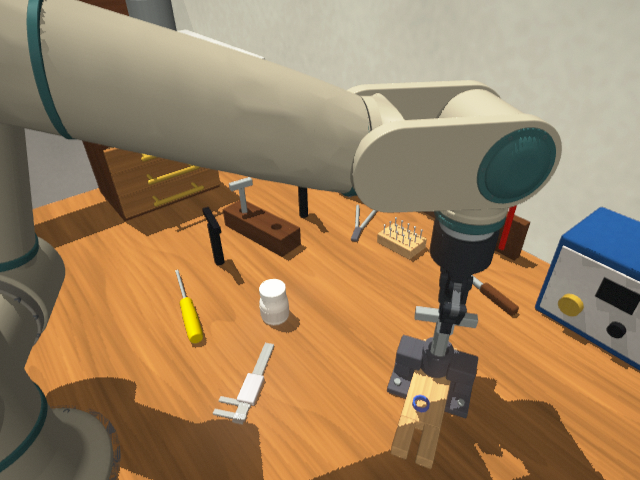

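>>> {"method": "carry_out", "body": {"series": [{"hand":1,"offset":[0,0,0],"angular":[0,0,0.5]},{"hand":1,"offset":[0,0,0],"angular":[0,0,1]},{"hand":1,"offset":[0,0,0],"angular":[0,0,1.5]},{"hand":1,"offset":[0,0,0],"angular":[0,0,1.5]}]}}

```text
clock: 16.88
tcp_pos: [0.5373, -0.2335, 0.1301]
tcp_rot: [0.952, 0.307, -0.0, -0.0]
contact_force: [-2.3, -1.7, -6.0]
opening: 0.0171
```

```bash
python3 -c "
from h import *
st()
import cv2
cv2.imwrite('pics/k_w.png',cams.capture('wrist'))
a=[cv2.resize(cv2.imread('pics/%s_w.png'%n)[222:426,290:352],None,fx=2.9,fy=2.9,interpolation=cv2.INTER_CUBIC) for n in 'djk']
cv2.imwrite('pics/k_cmp.png',np.hstack(a))"
```

```text
t 16.88 tcp [ 0.5373 -0.2335  0.1301] xang 35.74 z [-3.e-04  2.e-04 -1.e+00] F [-2.3  -1.75 -5.99] M [-0.258  0.585  0.616] op 0.0171 q [-0.473  0.281  1.365  0.     1.496 -1.097]
```

View pics/k_cmp.png

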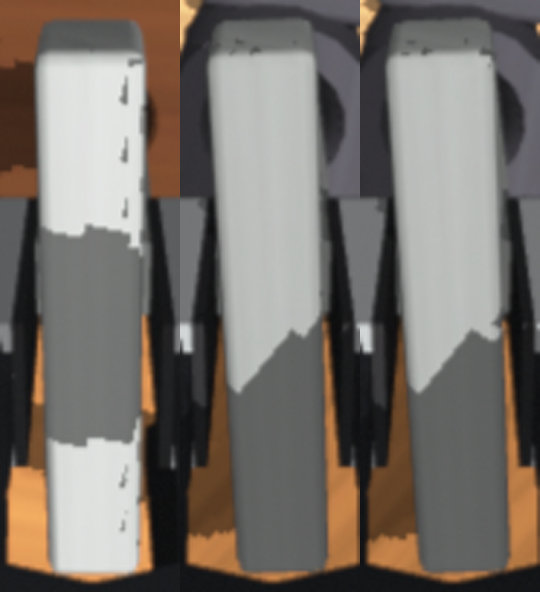

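The moment rose from 0.1 N m of friction to 0.6 N m, and the bar now lags the jaws by 2–3°, so the screw is at its stop. I'll ease off slightly, let go and rise.

>>> {"method": "carry_out", "body": {"series": [{"hand":1,"offset":[0,0,0.0002],"angular":[0,0,-0.8]},{"hand":1,"offset":[0,0,0.0003],"angular":[0,0,-1.5]},{"hand":1,"offset":[0,0,0.0003],"angular":[0,0,-1.5]}], "force": 20}}

```text
clock: 17.3
tcp_pos: [0.5374, -0.2336, 0.1301]
tcp_rot: [0.948, 0.319, 0.0, 0.0]
contact_force: [-2.1, -0.4, -5.1]
opening: 0.0172
```

```bash
python3 -c "
from h import *
st()"
```

```text
t 17.3 tcp [ 0.5374 -0.2336  0.1301] xang 37.24 z [ 2.e-04  0.e+00 -1.e+00] F [-2.09 -0.39 -5.09] M [-0.318  0.574  0.356] op 0.0172 q [-0.473  0.281  1.365  0.     1.496 -1.123]
```

>>> {"method": "carry_out", "body": {"series": [{"hand":0.8,"offset":[0,0,0],"angular":[0,0,0]},{"hand":0.7,"offset":[0,0,0],"angular":[0,0,0]},{"hand":0.5,"offset":[0,0,0],"angular":[0,0,0]},{"hand":0.3,"offset":[0,0,0],"angular":[0,0,0]},{"hand":0.2,"offset":[0,0,0],"angular":[0,0,0]},{"hand":0.2,"offset":[0,0,0],"angular":[0,0,0]},{"hand":0.2,"offset":[0,0,0],"angular":[0,0,0]}]}}

```text
clock: 18.18
tcp_pos: [0.5373, -0.2335, 0.13]
tcp_rot: [0.948, 0.319, 0.0, -0.0]
contact_force: [1.4, -0.3, 0.2]
opening: 0.0683
```

```bash
python3 -c "
from h import *
st()
import cv2
cv2.imwrite('pics/l_w.png',cams.capture('wrist'))
"
```

```text
t 18.18 tcp [ 0.5373 -0.2335  0.13  ] xang 37.24 z [ 1.e-04  1.e-04 -1.e+00] F [ 1.38 -0.32  0.22] M [ 0.005 -0.045 -0.011] op 0.0683 q [-0.473  0.281  1.365  0.     1.496 -1.123]
```

View pics/l_w.png

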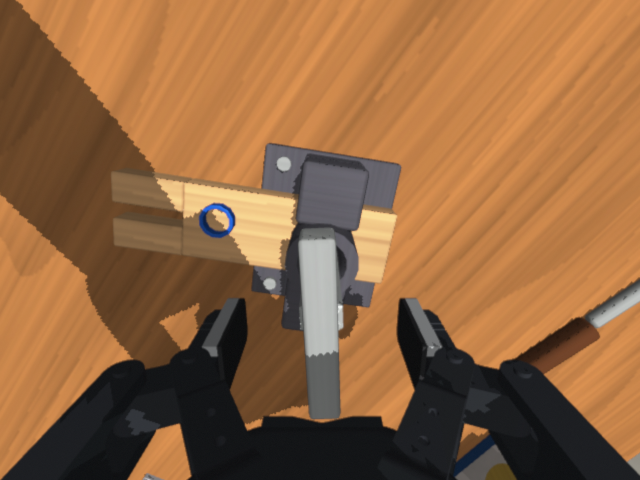

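The key stands free and seated. There's plenty of time, so I'll regrip it squarely and check that the stop is really met.

>>> {"method": "carry_out", "body": {"series": [{"hand":0.4,"offset":[0,0,0],"angular":[0,0,-3]},{"hand":0.7,"offset":[0,0,0],"angular":[0,0,-3]},{"hand":1,"offset":[0,0,0],"angular":[0,0,-3]},{"hand":1,"offset":[0,0,0],"angular":[0,0,-3]},{"hand":1,"offset":[0,0,0],"angular":[0,0,-3]},{"hand":1,"offset":[0,0,0],"angular":[0,0,-3]},{"hand":1,"offset":[0,0,0],"angular":[0,0,-3]},{"hand":1,"offset":[0,0,0],"angular":[0,0,-3]}], "force": 60}}

```text
clock: 19.23
tcp_pos: [0.5374, -0.2336, 0.1302]
tcp_rot: [0.939, 0.344, 0.0, 0.0]
contact_force: [-1.2, -0.4, 3.3]
opening: 0.0167
```

```bash
python3 -c "
from h import *
st()"
```

```text
t 19.23 tcp [ 0.5374 -0.2336  0.1302] xang 40.23 z [ 4.e-04 -2.e-04 -1.e+00] F [-1.25 -0.41  3.3 ] M [-0.091  0.169 -0.057] op 0.0167 q [-0.473  0.281  1.364 -0.     1.496 -1.175]
```

>>> {"method": "carry_out", "body": {"series": [{"hand":1,"offset":[0,0,0],"angular":[0,0,0.5]},{"hand":1,"offset":[0,0,0],"angular":[0,0,1]},{"hand":1,"offset":[0,0,0],"angular":[0,0,1]}]}}

```text
clock: 19.6
tcp_pos: [0.5374, -0.2336, 0.1302]
tcp_rot: [0.942, 0.336, 0.0, 0.0]
contact_force: [-0.7, -1.0, 4.6]
opening: 0.0171
```

```bash
python3 -c "
from h import *
st()"
```

```text
t 19.6 tcp [ 0.5374 -0.2336  0.1302] xang 39.24 z [ 3.e-04 -1.e-04 -1.e+00] F [-0.67 -0.98  4.59] M [-0.128  0.255  0.171] op 0.0171 q [-0.473  0.281  1.364  0.     1.496 -1.158]
```

>>> {"method": "carry_out", "body": {"series": [{"hand":1,"offset":[0,0,0],"angular":[0,0,0.5]},{"hand":1,"offset":[0,0,0],"angular":[0,0,1]},{"hand":1,"offset":[0,0,0],"angular":[0,0,1]}]}}

```text
clock: 19.98
tcp_pos: [0.5374, -0.2336, 0.1302]
tcp_rot: [0.945, 0.328, 0.0, 0.0]
contact_force: [-0.5, 0.0, 5.1]
opening: 0.0173
```

```bash
python3 -c "
from h import *
st()"
```

```text
t 19.98 tcp [ 0.5374 -0.2336  0.1302] xang 38.24 z [ 4.e-04 -2.e-04 -1.e+00] F [-0.46  0.02  5.06] M [-0.134  0.186  0.303] op 0.0173 q [-0.473  0.281  1.364 -0.     1.496 -1.14 ]
```

>>> {"method": "carry_out", "body": {"series": [{"hand":1,"offset":[0,0,0],"angular":[0,0,0.5]},{"hand":1,"offset":[0,0,0],"angular":[0,0,1]},{"hand":1,"offset":[0,0,0],"angular":[0,0,1]}]}}

```text
clock: 20.35
tcp_pos: [0.5374, -0.2335, 0.1302]
tcp_rot: [0.948, 0.319, 0.0, 0.0]
contact_force: [-0.2, -0.6, 5.3]
opening: 0.0168
```

```bash
python3 -c "
from h import *
st()
import cv2
cv2.imwrite('pics/m_w.png',cams.capture('wrist'))"
```

```text
t 20.35 tcp [ 0.5374 -0.2335  0.1302] xang 37.26 z [ 3.e-04 -2.e-04 -1.e+00] F [-0.22 -0.6   5.26] M [-0.152  0.206  0.615] op 0.0168 q [-0.473  0.281  1.364 -0.     1.496 -1.123]
```

The moment again rises to 0.6 N m at the same angle (37.3°), so the hard stop is confirmed. Now I'll release and retreat.

>>> {"method": "carry_out", "body": {"series": [{"hand":1,"offset":[0,0,0],"angular":[0,0,-1]},{"hand":1,"offset":[0,0,0],"angular":[0,0,-1.5]},{"hand":0.8,"offset":[0,0,0],"angular":[0,0,-1.5]},{"hand":0.6,"offset":[0,0,0],"angular":[0,0,-1.5]},{"hand":0.3,"offset":[0,0,0],"angular":[0,0,-1.5]},{"hand":0.0,"offset":[0,0,0],"angular":[0,0,-1.5]},{"hand":0,"offset":[0,0,0],"angular":[0,0,-1.5]},{"hand":0,"offset":[0,0,0],"angular":[0,0,-1.5]},{"hand":0,"offset":[0,0,0],"angular":[0,0,-1.5]},{"hand":0,"offset":[0,0,-0.02],"angular":[0,0,-1.5]},{"hand":0,"offset":[0,0,-0.05],"angular":[0,0,-1.5]},{"hand":0,"offset":[0,0,-0.09],"angular":[0,0,-1.5]},{"hand":0,"offset":[0,0,-0.12],"angular":[0,0,-1.5]},{"hand":0,"offset":[0,0,-0.12],"angular":[0,0,-1.5]},{"hand":0,"offset":[0,0,-0.12],"angular":[0,0,-1.5]}]}}

```text
clock: 22.28
tcp_pos: [0.537, -0.2334, 0.2485]
tcp_rot: [0.943, 0.332, -0.001, -0.001]
contact_force: [-0.2, -0.5, 0.3]
opening: 0.0852
```

```bash
python3 -c "
from h import *
st()
import cv2
w=cams.capture('wrist');s=cams.capture('side')
print('bar top at seated', proj('side',[.538,-.2335,.149]), proj('side',[.538,-.2335,.163]))
cv2.imwrite('pics/n_w.png',w);cv2.imwrite('pics/n_s.png',s)"
```

```text
t 22.27 tcp [ 0.537  -0.2334  0.2485] xang 38.74 z [-0.0016  0.001  -1.    ] F [-0.2  -0.45  0.31] M [ 0.013 -0.003 -0.028] op 0.0852 q [-0.473  0.224  1.195  0.     1.725 -1.149]
bar top at seated [446.91294449 311.61209587] [448.4966395  304.36795645]
```

View pics/n_w.png

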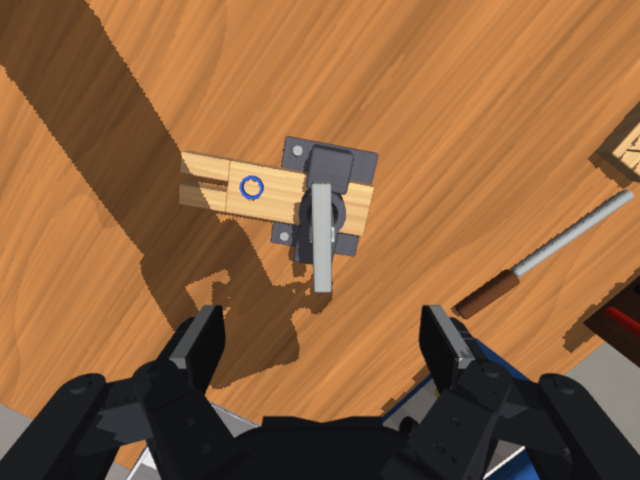

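View pics/n_s.png

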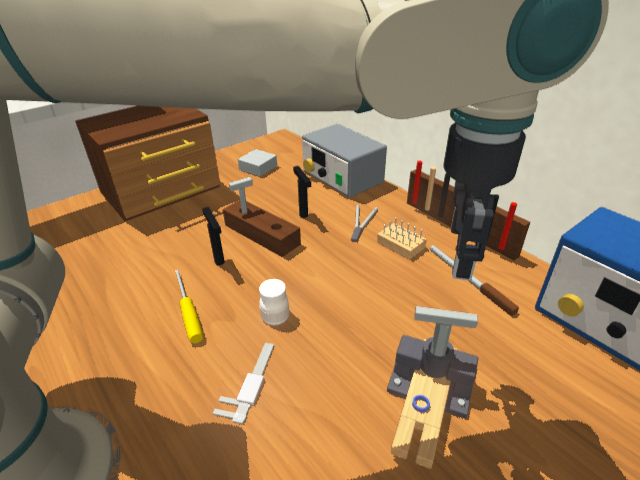

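In the side view the bar's top centre is at about (446,313). A seated key should show at (447,312) and an unseated one at (448,304), so it is seated. The jar, ring and slim key are where they were.

```bash
python3 -c "
from rig import bot
print(bot.close_job())"
```

```text
the job is handed in; nothing more can be done
None
```

The big key stands seated in the clamp screw and the screw is turned up against its stop. The gripper is clear, and I handed the job in at about 22 s of the allowed 67 s.

- **Seating:** The wrist camera showed the socket almost in line with the key. I corrected by 2° on the way down, so the key went in without any searching turn. It met the socket floor about 14 mm below the screw's face, pressing about 2–3 N at first touch.
- **Tightening:** I turned it about 66° clockwise against roughly 0.1 N m of friction. The moment then rose to about 0.6 N m while the bar stopped following the jaws. I let go, regripped squarely and turned again: the moment reached 0.6 N m at the same angle, so I took that as the hard stop. Downward press peaked at about 9 N, once during the regrip check.
- **Last pictures:** The key is upright at the seated height. The small key, jar, wax ring and black look-alikes look undisturbed.
- **Disagreements:** The top and side cameras differed by about 4–5 mm, so I aligned the key to the bore using the rack hole as a reference. The gripper read about 17 mm open on the 14 mm bar throughout, but the hold was firm apart from the bar pivoting 2–3° at the stop.

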